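Sweep the staple cartons into the desk organiser

ROBOT

A 6-joint arm with a two-finger parallel gripper is mounted at the origin on the work surface. World frame = base frame: x ahead of the robot, y to its left, z up, the work surface at z = 0. Lengths are in m, angles in rad, forces in N, time in s.
With the tool pointing down it reaches from about 0.225 to 0.875 m from the base axis. Payload 3.4 kg.
Tool frame: the origin (TCP) lies on the centre line of the jaws, within the pads' length; the fingertips stand 17 mm ahead of it and the grasp point (between the pads) lies 2 mm behind it (nose_length is the distance from the TCP to the fingertips, in m); z points along the fingers, y is the line along which they close (so a half turn about z gives the same grasp; the last joint's range is limited). The gripper opens to 85 mm and grips with 20 to 120 N. Pads are 22 mm wide; open, the fingers measure 114 mm over their backs; the gripper's body (76 mm by 85 mm) begins 54 mm behind the grasp point. The pads swing forward as they close: fully open they stand 13 mm farther back than shut.
Start: joints at [-1.294, 0.276, 1.505, -0, 1.361, -0.121], TCP at [0.223, -0.53, 0.209] pointing down, gripper open.
Joint ranges: [-2.89, 2.89], [-0.75, 2.08], [0.22, 2.7], [-1.18, 4.32], [0.11, 2.71], [-2.7, 2.7]. Speed limits (rad/s): [2.57, 2.57, 3.14, 3.14, 3.14, 3.14].

INTERFACE

Orientations are given as a unit quaternion [w, x, y, z].
In Python, from rig import get_state, get_image, sign_off, find_in, place_of, nose_length gives the robot as it stands.
- The arm moves only by the tool apply_moves, never from a script. Its argument "deltas" is one flat list of numbers, 5 for each row, row after row: the finger opening in mm, from 0 to 85.4, then the shift along the tool's x, y, z in mm, then the turn about the tool's z in degrees. A call has 1 to 12 rows; each row is the pose to reach, as a shift and turn from the pose commanded when the call began, along the tool's axes at that moment; what a row does not reach only later rows make up. A row lasts 1/12 s, in which the tool goes at most 41.7 mm and 7.16 degrees, less where a joint would pass 70% of its speed; a pose out of reach is approached as far as the arm can. A call with a gripper value outside its range is refused whole. The fingers move at their own pace and stop on an object; "squeeze" is the grip in N (left out, the last holds). Time passes only in rows, so rows that repeat a pose let the fingers close. It gives the time, the measured TCP pose, the force, the opening and the grip force at its end, in the units of the state.
- get_state(): the state, without advancing time (a new reading comes with each control period).
- get_image(name): name is "scene" or "top"; returns a dict with "frame" (384x512x3 uint8, red, green, blue), "K" (3x3 intrinsics, pixels), "position" and "orientation" of the camera in the world. Camera axes: x right, y down, z forward; pixel columns grow to the right and rows downward; lengths in m; the calibration is good to about 2 mm. A picture is of the moment at which its call begins. There is no depth.
- sign_off(): hands the job in; it is judged then, once.
Trained networks look in a picture, given as the dict that the camera call returned (one of the last four; its "shot" number tells which), for a name from the list of things; names that differ only in an ending like _2 or _b are one class to them, and where a whole thing is asked for, a point or a joint stands for the part that bears it (a point fixed in the world has none). Each returns a list of dicts, best first, with "score" (0 to 1); they miss things now and then, are a little off and sometimes report something else, mostly with a low value. They report only what shows in the picture. A call takes as long as a camera call. They do not tell look-alikes from the thing itself.
- find_in(query, picture): "point" ([column, row] in pixels, amid what is visible of it).
- place_of(query, picture): "point" ([column, row] in pixels: a listed point, or the origin of a listed thing).
The state is a dict: "clock": time; "qpos": joint angles; "qd": joint speeds; "effort": joint torques, N m; "position": TCP position; "ee_rot": TCP orientation; "contact_force": force on the tool from outside, world axes, zero at the start; "moment": the same for the moment, N m; "width": finger opening in m; "gripper_force": force on a finger pad.
Only numpy, scipy, OpenCV 4.12 (cv2) and the standard library are available. Lean on these libraries where they do the work, as an engineer would, in place of code of your own. Each camera call takes 0.05 s, during which the arm holds its last target. There are 200 camera calls.

TASK

Pick up the aluminium straightedge by its black grip and, touching the cartons only with it, gather the four cartons of staples into a row along its face while they are still on the desk in front of the organiser, then slide the row into the open bay until all four sit flush against the grey stop plate, and press them home with a light, steady push that does not crush the thin cartons. Then stand the straightedge back on the desk, clear of the organiser; leave the stapler, the glue stick and the eraser where they are.

Things in the scene. Friction and masses are not known exactly. Their poses are not given: they have to be found in the camera images.
- tray: Dark steel desk organiser, fixed. Origin on the desk at the middle of its front bay; x points into the bay from its open front, y across, z up. Bay floor 3 mm thick from x = -55 to +55 mm; side walls' inner faces at y = -122 and +122, 32 mm high. Across the bay, square to x, a light grey stop plate 29 mm high, hooked in notches: see bay_mouth. Behind x = +55 a full compartment 58 mm high.
- bay_mouth (a point): Middle of the front edge of the bay's floor (organiser frame x = -55, z = +3 mm), axes as the organiser's. A thin ramp rises to it from the desk over the last 22 mm. The grey stop plate's front face lies somewhere between 73 and 103 mm behind this point (organiser x = +18 to +48): it is set anew each time and its position is not reported, find it by feel. It does not give way.
- ruler: Aluminium straightedge 220 mm long, 0.25 kg, standing on its foot. Origin: middle of the lower edge of its flat pushing face, at desk level; x points out of that face, y along it, z up. Pushing wall 6 mm thick, 26 mm high; a 3 mm thick foot reaches back to x = -52. Black upright grip plate behind the wall: x = -22 to -10, y = -50 to +50, up to z = 62 mm; pinch it across its thickness from above.
- ruler_grip (a point): Point in the middle of the straightedge's black grip plate, 47 mm above its underside, 16 mm behind its pushing face: where to pinch it. Axes as the straightedge's.
- carton1: White and blue carton of staples, 50 mm (x) by 34 mm (y) by 22 mm high, 40 to 85 g, loose on the desk in front of the organiser's open bay; origin at the centre of its underside. Its short 34 mm end faces roughly towards the bay (within about 17 degrees). Thin card: it is crushed by more than 12 N on it, and the row by more than about 20 N in all.
- carton2: White and blue carton of staples, 50 mm (x) by 34 mm (y) by 22 mm high, 40 to 85 g, loose on the desk in front of the organiser's open bay; origin at the centre of its underside. Its short 34 mm end faces roughly towards the bay (within about 17 degrees). Thin card: it is crushed by more than 12 N on it, and the row by more than about 20 N in all.
- carton3: White and blue carton of staples, 50 mm (x) by 34 mm (y) by 22 mm high, 40 to 85 g, loose on the desk in front of the organiser's open bay; origin at the centre of its underside. Its short 34 mm end faces roughly towards the bay (within about 17 degrees). Thin card: it is crushed by more than 12 N on it, and the row by more than about 20 N in all.
- carton4: White and blue carton of staples, 50 mm (x) by 34 mm (y) by 22 mm high, 40 to 85 g, loose on the desk in front of the organiser's open bay; origin at the centre of its underside. Its short 34 mm end faces roughly towards the bay (within about 17 degrees). Thin card: it is crushed by more than 12 N on it, and the row by more than about 20 N in all.
- stapler: Red stapler, 125 x 34 x 40 mm, lying behind the straightedge. Leave alone. Origin under its centre, x along it.
- glue_stick: Orange glue stick standing upright, 26 mm across, 88 mm high, beside the way to the organiser. Leave alone. Origin under its centre.
- eraser: Eraser with a green sleeve, 56 x 22 x 13 mm, on the other side of the way. Leave alone. Origin under its centre.
Mind the look-alikes: they are no part of the job. Of the things shaped like the ruler, the aluminium one is meant. Leave any turquoise look-alike of the carton1 alone.

How it is judged:
By the outcome, as a careful person would: the job done as asked, in the order asked, and still so for the second after the job is handed in, with the robot touching nothing.
It also fails if it takes over 70 s, if anything falls off the work surface, if the arm or the gripper's body presses on something with over 40 N, if the wrist force passes 120 N, or if a joint passes its speed limit or range.

## Working session

There is one attempt and no reset: what is moved stays moved. The work goes in short steps, Python scripts to look and compute and a tool call to move; the robot and the scene stay as the last step left them, time stands still between calls to the robot, and variables do not carry over. Pictures are saved under pics/ and viewed, at most 10 in all, crops included, and the job is handed in when it is done.

Besides the shell and the picture viewer there is one more tool, called in YAML: its name, and indented under it one key for each argument. apply_moves: Moves the arm, as the interface text tells. Its arguments: {"type":"object","properties":{"deltas":{"type":"array"},"squeeze":{"type":"number"}},"required":["deltas"]}

```bash
mkdir -p pics; ls
cat > h.py <<'E'
import numpy as np,cv2
from scipy.spatial.transform import Rotation as R
from rig import *
def rot(q): return R.from_quat([q[1],q[2],q[3],q[0]]).as_matrix()
def ray(im,p,z):
    d=rot(im["orientation"])@np.linalg.inv(im["K"])@np.array([p[0],p[1],1.]); o=np.array(im["position"])
    return o+d*(z-o[2])/d[2]
def proj(im,P):
    c=rot(im["orientation"]).T@(np.array(P,float)-np.array(im["position"])); u=im["K"]@c; return u[:2]/u[2]
def save(im,n,crop=None,s=1):
    f=im["frame"]
    if crop: f=f[crop[1]:crop[3],crop[0]:crop[2]]
    cv2.imwrite("pics/"+n,cv2.cvtColor(cv2.resize(f,None,fx=s,fy=s,interpolation=cv2.INTER_CUBIC),cv2.COLOR_RGB2BGR))
E
python3 - <<'E'
from h import *
s=get_state(); print(s)
im=get_image("top"); im2=get_image("scene")
save(im,"top0.png",s=1.5);save(im2,"scene0.png",s=1.5)
for n,i in(("top",im),("scene",im2)):
    print(n,i["position"],i["orientation"],i["K"][0][0],i["K"][0][2],i["K"][1][2])
    for q,z in(("ruler",0),("ruler_grip",.047),("tray",0),("bay_mouth",.003),("carton1",0),("stapler",0),("glue_stick",0),("eraser",0)):
        for d in place_of(q,i): print(q,np.round(d["point"],1),round(d["score"],2),np.round(ray(i,d["point"],z),3))
E
```

```text
pics
{'clock': 0.0, 'qpos': array([-1.29396580e+00,  2.76593716e-01,  1.50613629e+00,  2.04801453e-05,
        1.36066616e+00, -1.21024930e-01]), 'qd': array([ 0.00046157,  0.00044081, -0.00183169,  0.00238363,  0.00046353,
       -0.00054408]), 'effort': array([-2.83913096e-04, -4.16776299e+01, -2.45809740e+01, -9.99442977e-05,
        1.11137959e-02, -2.36894024e-06]), 'position': array([ 0.22261487, -0.52955375,  0.2081392 ]), 'ee_rot': array([-8.99800696e-04,  9.80279067e-01,  1.97616136e-01, -6.01957799e-05]), 'contact_force': array([ 0.66516032, -0.49413681, -0.17125151]), 'moment': array([-0.02906886, -0.03599295,  0.00718043]), 'gripper_force': 0.0, 'width': 0.08523675740173008}
top [0.42739524 0.08303299 1.00015781] [-0.03775708  0.70624732 -0.70580695  0.04031974] 449.83657665820937 251.55688613561995 202.43855428589995
ruler [185.1 185.4] 0.97 [0.577 0.229 0.   ]
ruler [210.6 301.3] 0.93 [0.321 0.169 0.   ]
ruler_grip [172.  186.6] 0.67 [0.567 0.25  0.047]
ruler_grip [212.3 305.3] 0.56 [0.318 0.161 0.047]
tray [384.8 182.7] 0.75 [ 0.583 -0.22   0.   ]
tray [184.6 187.5] 0.
[... 833 characters left out ...]
306 0.172 0.   ]
ruler_grip [332.3 165. ] 0.87 [0.318 0.154 0.047]
ruler_grip [300.8 251.7] 0.6 [0.56  0.252 0.047]
tray [151.5 159.6] 0.7 [ 0.584 -0.225  0.   ]
bay_mouth [287.4 262.5] 0.69 [0.576 0.234 0.003]
bay_mouth [167.3 170.7] 0.58 [ 0.582 -0.16   0.003]
carton1 [232.3 188.1] 0.83 [0.508 0.001 0.   ]
carton1 [196.7 183.3] 0.63 [ 0.558 -0.075  0.   ]
carton1 [201.  212.8] 0.63 [0.611 0.003 0.   ]
carton1 [165.2 206.8] 0.6 [ 0.657 -0.071  0.   ]
carton1 [208.3 125.8] 0.6 [ 0.388 -0.221  0.   ]
carton1 [299.2 251.4] 0.32 [0.536 0.234 0.   ]
stapler [359.5 293. ] 0.91 [0.529 0.379 0.   ]
glue_stick [120.4 227.3] 0.71 [ 0.763 -0.097  0.   ]
eraser [242.2 154. ] 0.61 [ 0.405 -0.067  0.   ]
```

View pics/top0.png

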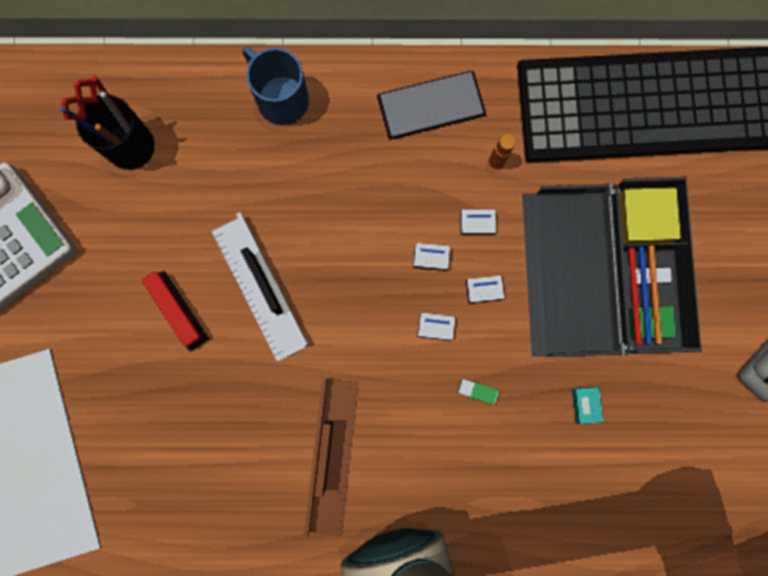

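View pics/scene0.png

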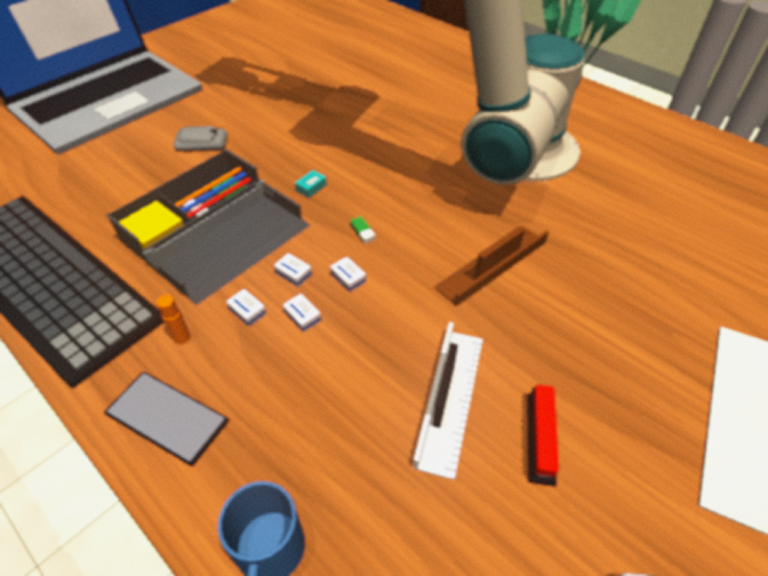

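The top picture shows the candidates for the straightedge: white/aluminium with a black grip at about (173,192) px, and a brown wooden look-alike at about (222,304) px. The white cartons are at about (319,148), (288,171), (324,193) and (291,218). The turquoise look-alike is at (392,270), which I will leave. I choose the aluminium straightedge at (173,192).

Run:
```python
from h import *
im=get_image("top")
f=im["frame"]; a=cv2.resize(f[130:250,130:215],None,fx=5,fy=5,interpolation=cv2.INTER_CUBIC)
b=cv2.resize(f[110:245,345:470],None,fx=4.4,fy=4.4,interpolation=cv2.INTER_CUBIC)[:600]
cv2.imwrite("pics/c1.png",cv2.cvtColor(cv2.resize(np.hstack([a[:594,:425],np.zeros((594,5,3),np.uint8)]),None,fx=.8,fy=1) if 0 else np.hstack([cv2.resize(a,(300,424)),cv2.resize(b,(500,540))[:424]]) if 0 else a,cv2.COLOR_RGB2BGR))
cv2.imwrite("pics/c2.png",cv2.cvtColor(b,cv2.COLOR_RGB2BGR))
hsv=cv2.cvtColor(f,cv2.COLOR_RGB2HSV)
# grip black
def blob(m,box):
    k=np.zeros_like(m);x0,y0,x1,y1=box;k[y0:y1,x0:x1]=m[y0:y1,x0:x1]
    n,l,s,c=cv2.connectedComponentsWithStats(k); i=1+np.argmax(s[1:,4]); return np.column_stack(np.where(l==i))[:,::-1].astype(np.float32),s[i]
def rect(pts,z):
    W=np.array([ray(im,p,z)[:2] for p in pts],np.float32)*1000
    return W.mean(0),cv2.minAreaRect(W)
g=((hsv[...,2]<60)).astype(np.uint8)
p,s=blob(g,(150,155,200,225)); print("grip",s,rect(p,.055))
w=((hsv[...,1]<60)&(hsv[...,2]>120)|(hsv[...,2]<60)).astype(np.uint8)
p,s=blob(w,(135,135,212,245)); print("ruler",s,rect(p,.005))
c=((hsv[...,1]<90)&(hsv[...,2]>110)|((hsv[...,0]>95)&(hsv[...,0]<135)&(hsv[...,2]>60)&(hsv[...,1]>60))).astype(np.uint8)
for u,v in((319,148),(288,171),(324,193),(291,218)):
    p,s=blob(c,(u-15,v-13,u+15,v+13)); print("carton",s,rect(p,.02))
t=((hsv[...,2]<75)).astype(np.uint8)
p,s=blob(t,(340,112,475,242)); print("tray",s,rect(p,.0))
# line segments near the tray
gr=cv2.cvtColor(f,cv2.COLOR_RGB2GRAY); L=cv2.createLineSegmentDetector().detect(gr)[0][:,0]
for l in L:
    if np.hypot(l[2]-l[0],l[3]-l[1])>28 and ((345<l[0]<475 and 112<l[1]<245) or (135<l[0]<212 and 135<l[1]<245)):
        A,B=ray(im,l[:2],0)[:2]*1000,ray(im,l[2:],0)[:2]*1000; print(np.round(l),np.round(A),np.round(B),"yaw",round(float(np.degrees(np.arctan2(*(B-A)[::-1])))%180,2))
```

```text
grip [161 166  27  44 293] (array([565.0055 , 242.96974], dtype=float32), ((565.43603515625, 242.89453125), (105.08538055419922, 13.198036193847656), 28.077613830566406))
ruler [ 142  142   63   99 2167] (array([560.986  , 255.70645], dtype=float32), ((564.771728515625, 256.8066101074219), (226.78628540039062, 51.08675765991211), 27.391071319580078))
carton [307 139  24  17 368] (array([661.3337 , -70.19014], dtype=float32), ((661.4510498046875, -70.28288269042969), (36.230934143066406, 51.21427536010742), 2.7164406776428223))
carton [275 162  25  17 369] (array([ 6.083353e+02, -3.280257e-02], dtype=float32), ((608.4681396484375, -0.07469940185546875), (52.7218017578125, 34.83418655395508), 84.27488708496094))
carton [311 183  26  18 373] (array([559.7661 , -79.02096], dtype=float32), ((559.2862548828125, -78.98056030273438), (36.19456481933594, 51.813232421875), 6.447373867034912))
carton [278 208  26  19 397] (array([503.98544 ,  -6.058135], dtype=float32), ((503.6216735839844, -5.96052360534668), (52.97944641113281, 36.72502136230469), 82.88092803955078))
tray [ 349  118  118  120
[... 917 characters left out ...]
222. 438. 189.] [ 495. -341.] [ 568. -339.] yaw 1.92
[416. 120. 457. 118.] [ 729. -295.] [ 733. -391.] yaw 92.64
[358. 124. 404. 123.] [ 718. -164.] [ 721. -270.] yaw 91.55
[413. 236. 354. 238.] [ 464. -279.] [ 460. -149.] yaw 91.77
[354. 236. 348. 129.] [ 464. -148.] [ 706. -139.] yaw 1.98
[166. 145. 209. 228.] [670. 273.] [480. 174.] yaw 27.52
[411. 131. 418. 227.] [ 703. -283.] [ 484. -290.] yaw 1.84
[453. 231. 450. 199.] [ 476. -369.] [ 545. -366.] yaw 2.47
[402. 128. 358. 130.] [ 709. -263.] [ 706. -163.] yaw 91.95
[408. 232. 401. 131.] [ 473. -269.] [ 703. -261.] yaw 2.06
[464. 178. 511. 177.] [ 595. -400.] [ 596. -505.] yaw 90.56
[194. 177. 272. 177.] [595. 208.] [597.  34.] yaw 90.63
```

View pics/c1.png

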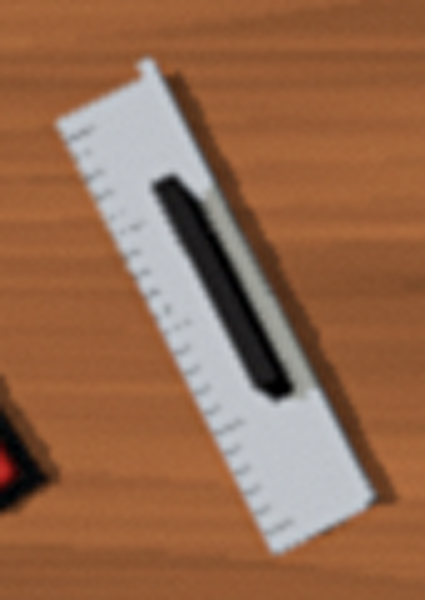

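View pics/c2.png

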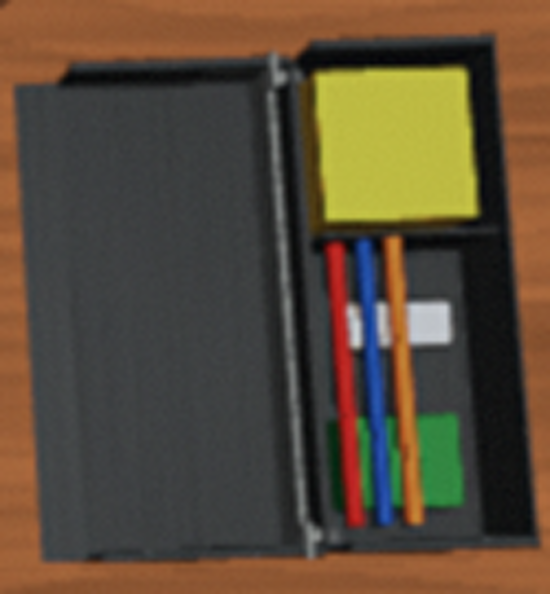

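The crops confirm the choice. The aluminium straightedge has its wall on the right and its black grip at about (174,187) px. The bay shows the grey plate line from (407,131) to (415,227) px. Estimates: the grip is at (565,245) mm and the face normal is at -62.5°. The organiser's x axis is at -88°, with the mouth near (584,-166).

apply_moves:
  deltas: [85,29,-27,0,0,85,58,-55,0,0,85,87,-82,0,0,85,116,-110,0,0,85,145,-137,0,0,85,174,-164,0,0,85,203,-192,0,0,85,232,-219,0,0,85,261,-247,0,0,85,290,-274,0,0,85,319,-301,0,0,85,348,-329,0,0]
  squeeze: 100

```text
clock: 1.95
position: [0.4166, -0.0903, 0.2094]
ee_rot: [0.0, 0.98, 0.197, 0.001]
contact_force: [0.6, 0.3, 0.1]
width: 0.0847
gripper_force: 0.0
```

apply_moves:
  deltas: [85,29,-27,0,-1,85,58,-55,5,-2,85,87,-82,10,-3,85,116,-110,15,-4,85,145,-137,25,-4.7,85,174,-164,35,-4.7,85,203,-192,45,-4.7,85,232,-219,55,-4.7,85,250,-240,60,-4.7,85,267.7,-252.5,60,-4.7,85,267.7,-252.5,60,-4.7,85,267.7,-252.5,60,-4.7]

```text
clock: 2.95
position: [0.5652, 0.2453, 0.1484]
ee_rot: [0.0, 0.971, 0.239, -0.0]
contact_force: [0.1, -0.3, 0.8]
width: 0.0848
gripper_force: 0.0
```

```bash
cat >> h.py <<'E'
def st():
    s=get_state(); M=rot(s["ee_rot"]); p=np.array(s["position"])*1000
    print("t",round(s["clock"],2),"p",np.round(p,1),"yawy",round(float(np.degrees(np.arctan2(M[1,1],M[0,1]))),2),"F",np.round(s["contact_force"],2),"M",np.round(s["moment"],2),"w",round(s["width"]*1000,1),"gf",round(s["gripper_force"],1),"q",np.round(s["qpos"],2),"zdir",np.round(M[:,2],3)); return s,M,p
def goto(x,y,z,yaw):
    s,M,p=st(); d=M.T@(np.array([x,y,z])-p); cur=np.degrees(np.arctan2(M[1,1],M[0,1])); print("delta tool",np.round(d,1),"turn",round(float(-(yaw-cur)),2))
E
python3 - <<'E'
from h import *
goto(565,245,45,-62.5)
im=get_image("scene"); save(im,"s1.png",s=1.5)
print([ (np.round(d["point"],1),round(d["score"],2),np.round(ray(im,d["point"],.047),3)) for d in place_of("ruler_grip",im)])
E
```

```text
t 2.95 p [565.2 245.3 148.4] yawy -62.4 F [ 0.1  -0.28  0.83] M [0.01 0.03 0.02] w 84.8 gf 0.0 q [ 0.3   0.38  1.51 -0.    1.26  1.39] zdir [-0.001 -0.001 -1.   ]
delta tool [ -0.3   0.2 103.4] turn 0.1
[(array([297.2, 250.4]), 0.97, array([0.563, 0.245, 0.047])), (array([333.6, 161.2]), 0.83, array([0.305, 0.149, 0.047])), (array([169.1, 169.5]), 0.26, array([ 0.598, -0.12 ,  0.047]))]
```

View pics/s1.png

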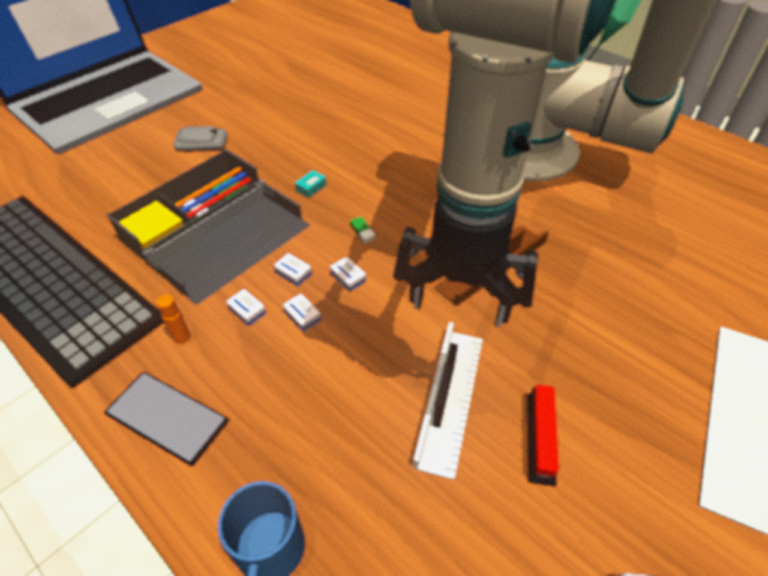

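The gripper straddles the grip plate with its fingers spread across the plate's thickness, centred at about (297,250) px. The grip reads (563,245) mm, which matches my estimate, so I'll go down and close.

apply_moves:
  deltas: [85,0,0,20,0,85,0,0,50,0,85,0,0,80,0,85,0,0,95,0,85,0,0,103,0,40,0,0,103,0,20,0,0,103,0,0,0,0,103,0,0,0,0,103,0,0,0,0,103,0,0,0,0,103,0,0,0,0,103,0]
  squeeze: 100

```text
clock: 4.05
position: [0.5654, 0.2446, 0.0466]
ee_rot: [0.0, 0.971, 0.238, 0.001]
contact_force: [-0.2, -0.3, 0.1]
width: 0.0004
gripper_force: 0.0
```

apply_moves:
  deltas: [0,0,0,0,0,0,0,0,0,0,0,0,0,0,0,0,0,0,0,0]

```text
clock: 4.38
position: [0.5651, 0.2445, 0.0459]
ee_rot: [0.0, 0.971, 0.238, -0.0]
contact_force: [0.7, 0.2, 0.2]
width: 0.0002
gripper_force: 0.0
```

Run:
```python
from h import *
goto(577,120,52,-88.05)
```

```text
t 4.38 p [565.1 244.5  45.9] yawy -62.51 F [0.66 0.2  0.21] M [0.   0.03 0.02] w 0.2 gf 0.0 q [ 0.3   0.46  1.65 -0.    1.03  1.39] zdir [-0. -0. -1.]
delta tool [-46.9 115.9  -6.1] turn 25.54
```

Run:
```python
from h import *
im=get_image("scene"); t=get_image("top")
for i in(im,t):print([ (np.round(d["point"],1),round(d["score"],2),np.round(ray(i,d["point"],.047),3)) for d in place_of("ruler_grip",i)])
a=im["frame"][190:340,230:380]; b=t["frame"][120:270,120:270]
cv2.imwrite("pics/c3.png",cv2.cvtColor(cv2.resize(np.hstack([a,b]),(800,400),interpolation=cv2.INTER_CUBIC),cv2.COLOR_RGB2BGR))
```

```text
[(array([333.8, 161.7]), 0.74, array([0.306, 0.15 , 0.047]))]
[(array([171.2, 182.4]), 0.78, array([0.576, 0.252, 0.047])), (array([213.4, 308.2]), 0.64, array([0.312, 0.159, 0.047]))]
```

View pics/c3.png

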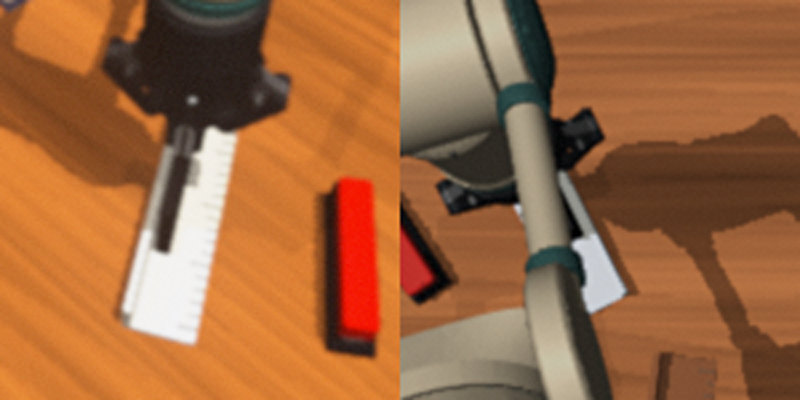

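The crop shows the gripper at the plate, with one finger behind it at about (190,160). The width reads 0, though, so I'll test by lifting a little.

apply_moves:
  deltas: [0,0,0,-5,0,0,0,0,-15,0,0,0,0,-25,0,0,0,0,-25,0,0,0,0,-25,0]

```text
clock: 5.0
position: [0.5661, 0.2448, 0.0725]
ee_rot: [-0.0, 0.971, 0.238, 0.001]
contact_force: [0.1, 1.3, 0.6]
width: 0.0002
gripper_force: 0.0
```

Run:
```python
from h import *
st()
im=get_image("scene"); t=get_image("top")
for i in(im,t):print([ (np.round(d["point"],1),round(d["score"],2),np.round(ray(i,d["point"],.047),3)) for d in place_of("ruler_grip",i)])
a=im["frame"][200:320,250:350]; b=t["frame"][120:270,120:270]
cv2.imwrite("pics/c4.png",cv2.cvtColor(cv2.resize(a,(500,600),interpolation=cv2.INTER_CUBIC),cv2.COLOR_RGB2BGR))
```

```text
t 5.0 p [566.1 244.8  72.5] yawy -62.51 F [0.09 1.34 0.63] M [ 0.01 -0.05 -0.02] w 0.2 gf 0.0 q [ 0.3   0.44  1.61 -0.    1.09  1.39] zdir [ 0.003  0.001 -1.   ]
[(array([300.2, 254.6]), 0.67, array([0.566, 0.255, 0.047])), (array([335. , 167.3]), 0.63, array([0.32 , 0.164, 0.047])), (array([201.5, 211.6]), 0.24, array([0.629, 0.033, 0.047]))]
[(array([172.8, 184.2]), 0.96, array([0.572, 0.248, 0.047])), (array([213.7, 306.3]), 0.84, array([0.316, 0.158, 0.047]))]
```

View pics/c4.png

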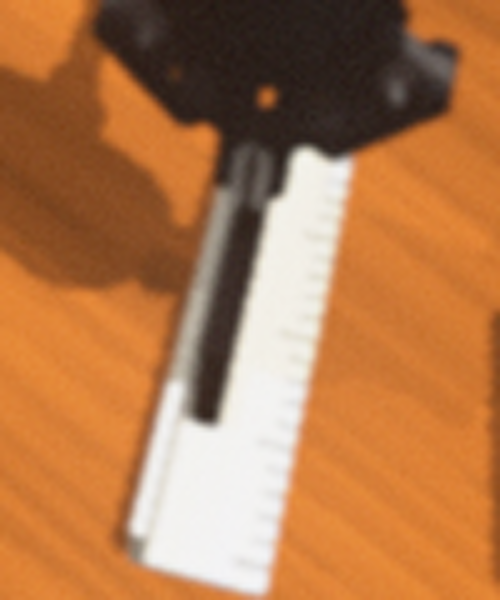

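Run:
```python
from h import *
import rig
print(nose_length() if callable(nose_length) else nose_length, [x for x in dir(rig) if x[0]!='_'])
im=get_image("scene")
for P in([.565,.2445,.029],[.565,.2445,.062],[.566,.245,.0725-.017],[.566,.245,.0725],[.566,.245,.12]): print(P,np.round(proj(im,P),1))
g=np.array([.563,.245]);n=np.array([.462,-.887]);y=np.array([.887,.462])
for a,b,z in((0,.05,.062),(0,-.05,.062),(-.036,.11,.003),(16e-3,.11,0),(0,.05,.003)):
    print(a,b,z,np.round(proj(im,[*(g+a*n+b*y),z]),1))
```

```text
0.017 ['MotionError', 'find_in', 'get_image', 'get_state', 'nose_length', 'place_of', 'sign_off']
[0.565, 0.2445, 0.029] [295.7 255.8]
[0.565, 0.2445, 0.062] [297.2 246.9]
[0.566, 0.245, 0.055499999999999994] [296.7 249.2]
[0.566, 0.245, 0.0725] [297.5 244.4]
[0.566, 0.245, 0.12] [299.7 230.1]
0 0.05 0.062 [292.6 268.3]
0 -0.05 0.062 [302.9 226.3]
-0.036 0.11 0.003 [302.4 316.4]
0.016 0.11 0 [275.2 309.7]
0 0.05 0.003 [290.4 283.2]
```

The picture shows the shut fingertips just above the plate, at about (300,240) px. That is roughly 33 mm higher than the TCP reading plus nose length implies, so the pads closed above the plate. I'll open, go lower (safe under either explanation), and close again.

apply_moves:
  deltas: [85,0,0,-10,0,85,0,0,-10,0,85,0,0,-10,0,85,0,0,-10,0,85,0,0,-10,0,85,0,0,-10,0,85,0,0,-10,0,85,0,0,10,0,85,0,0,30,0,85,0,0,45,0,85,0,0,50,0,85,0,0,50,0]

```text
clock: 6.25
position: [0.5639, 0.2441, 0.0194]
ee_rot: [0.0, 0.971, 0.238, -0.002]
contact_force: [0.2, 0.3, 0.4]
width: 0.0848
gripper_force: 0.0
```

apply_moves:
  deltas: [40,0,0,0,0,10,0,0,0,0,0,0,0,0,0,0,0,0,0,0,0,0,0,0,0,0,0,0,0,0,0,0,0,0,0,0,0,0,0,0]

```text
clock: 6.92
position: [0.5654, 0.2446, 0.0218]
ee_rot: [-0.0, 0.971, 0.238, 0.001]
contact_force: [-0.8, 0.5, 5.1]
width: 0.0093
gripper_force: 99.0
```

Run:
```python
from h import *
st()
```

```text
t 6.92 p [565.4 244.6  21.8] yawy -62.5 F [-0.83  0.53  5.09] M [0.01 0.13 0.05] w 9.3 gf 99.0 q [0.3  0.49 1.67 0.   0.98 1.39] zdir [ 0.001  0.    -1.   ]
```

apply_moves:
  deltas: [0,0,0,-5,0,0,0,0,-10,0,0,0,0,-20,0,0,0,0,-20,0,0,0,0,-20,0,0,0,0,-20,0]

```text
clock: 7.42
position: [0.565, 0.2444, 0.041]
ee_rot: [0.0, 0.971, 0.238, -0.0]
contact_force: [-0.9, -0.1, -2.4]
width: 0.0098
gripper_force: 97.9
```

Run:
```python
from h import *
goto(577,120,42,-88.05)
im=get_image("scene");save(im,"s2.png",(200,150,400,350),3)
for q in("ruler","ruler_grip"):print([ (np.round(d["point"],1),round(d["score"],2)) for d in place_of(q,im)])
```

```text
t 7.42 p [565.  244.4  41. ] yawy -62.51 F [-0.9  -0.09 -2.38] M [0.01 0.04 0.05] w 9.8 gf 97.9 q [ 0.3   0.47  1.65 -0.    1.02  1.39] zdir [-0. -0. -1.]
delta tool [-46.8 115.9  -1. ] turn 25.54
[(array([335.8, 179.8]), 0.92), (array([289.7, 258.3]), 0.7)]
[(array([299.9, 246.1]), 0.88), (array([335.6, 165.2]), 0.83)]
```

View pics/s2.png

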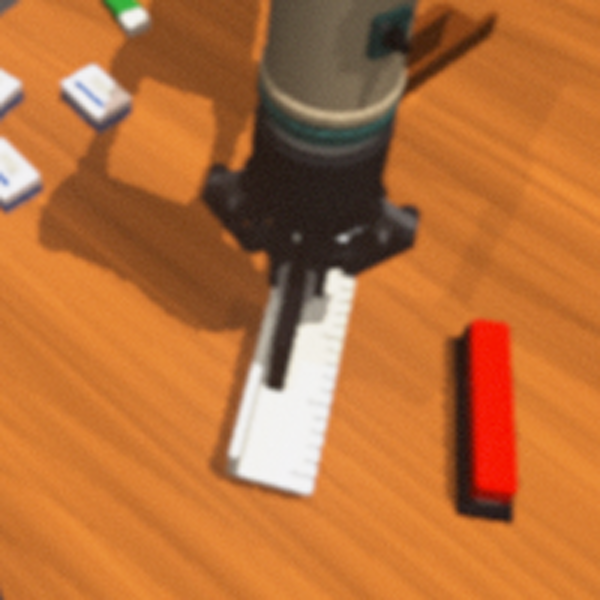

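The straightedge is held: the load reads 2.4 N and it is off the desk. I'll turn it square to the bay in the free area behind the cartons.

apply_moves:
  deltas: [0,-5,12,0,2,0,-10,24,0,5,0,-16,40,0,9,0,-23,57,0,13,0,-30,75,0,17,0,-37,93,0,21,0,-43,107,0,24,0,-46.8,115.9,0,25.5,0,-46.8,115.9,0,25.5,0,-46.8,115.9,0,25.5,0,-46.8,115.9,0,25.5]

```text
clock: 8.48
position: [0.577, 0.1205, 0.0409]
ee_rot: [-0.0, 1.0, 0.018, -0.0]
contact_force: [0.8, -0.2, -1.6]
width: 0.0097
gripper_force: 98.0
```

Run:
```python
from h import *
goto(577,120,36,-88.05)
t=get_image("top"); im=get_image("scene")
a=t["frame"][110:260,190:390]; b=im["frame"][150:300,200:400]
cv2.imwrite("pics/c5.png",cv2.cvtColor(cv2.resize(np.vstack([a,b]),(400*1,600),interpolation=cv2.INTER_CUBIC) if 0 else cv2.resize(np.hstack([a,b]),(800,300),interpolation=cv2.INTER_CUBIC),cv2.COLOR_RGB2BGR))
cv2.imwrite("pics/full_top.png",cv2.cvtColor(t["frame"],cv2.COLOR_RGB2BGR));cv2.imwrite("pics/full_scene.png",cv2.cvtColor(im["frame"],cv2.COLOR_RGB2BGR))
for n,i in(("t",t),("s",im)):
  for q in("ruler",):print(n,[ (np.round(d["point"],1),round(d["score"],2),np.round(ray(i,d["point"],.02),3)) for d in place_of(q,i)])
# expected ruler corners vs height
c,s=np.cos(np.radians(1.95)),np.sin(np.radians(1.95)); y=np.array([c,s]);n=np.array([s,-c]);g=np.array([.577,.120])
for z in(0,.01,.02):
  for yy in(.11,-.11):
    print(z,yy,"wall bottom",*[np.round(proj(i,[*(g+.016*n+yy*y),z]),1) for i in(t,im)],"wall top",*[np.round(proj(i,[*(g+.016*n+yy*y),z+.026]),1) for i in(t,im)],"foot back",*[np.round(proj(i,[*(g-.036*n+yy*y),z+.003]),1) for i in(t,im)])
```

```text
t 8.48 p [577.  120.5  40.9] yawy -87.98 F [ 0.81 -0.22 -1.58] M [-0.01 -0.01 -0.01] w 9.7 gf 98.0 q [0.09 0.43 1.71 0.   0.99 1.62] zdir [-0.  0. -1.]
delta tool [-0.   0.5  4.9] turn 0.07
t [(array([239.9, 185.8]), 0.66, array([0.573, 0.105, 0.02 ]))]
s [(array([242.6, 222.2]), 0.96, array([0.574, 0.103, 0.02 ])), (array([336.7, 179.9]), 0.77, array([0.327, 0.179, 0.02 ])), (array([194.8, 184.5]), 0.35, array([ 0.574, -0.059,  0.02 ]))]
0 0.11 wall bottom [239.1 137.2] [206.4 261. ] wall top [238.8 134.2] [205.2 254.4] foot back [216.2 137.6] [224.1 275.2]
0 -0.11 wall bottom [242.2 234.1] [273.6 200.3] wall top [241.9 233.6] [274.  193.1] foot back [218.6 234.8] [291.  210.9]
0.01 0.11 wall bottom [239.  136.1] [206.  258.5] wall top [238.7 133.1] [204.7 251.8] foot back [215.8 136.5] [223.8 272.8]
0.01 -0.11 wall bottom [242.1 233.9] [273.8 197.6] wall top [241.9 233.4] [274.2 190.3] foot back [218.3 234.7] [291.3 208.2]
0.02 0.11 wall bottom [238.9 134.9] [205.5 256. ] wall top [238.6 131.8] [204.1 249.1] foot back [215.5 135.3] [223.5 270.3]
0.02 -0.11 wall bottom [242.  233.7] [273.9 194.8] wall top [241.8 233.2] [274.4 187.4] foot back [218.  234.5] [291.7 205.4]
```

View pics/c5.png

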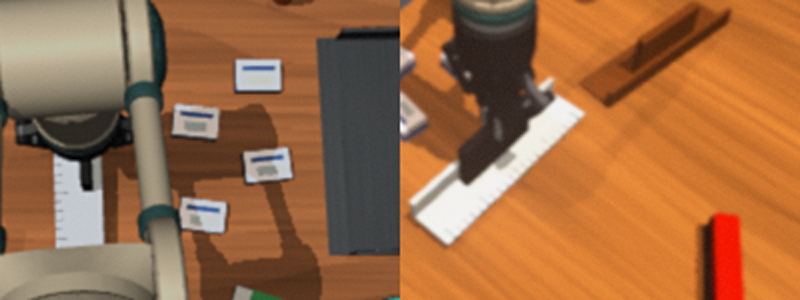

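The picture shows the straightedge level and square, with its foot corners at (224,271) and (291,206) px. That puts it about 15 mm above the desk. The cartons lie ahead of the face. I'll lower it until it just feels the desk.

apply_moves:
  deltas: [0,0,0,4,0,0,0,0,8,0,0,0,0,12,0,0,0,0,12,0,0,0,0,12,0]

```text
clock: 9.1
position: [0.5766, 0.1201, 0.0284]
ee_rot: [0.0, 1.0, 0.017, -0.001]
contact_force: [-0.2, 0.4, -2.6]
width: 0.0096
gripper_force: 98.0
```

apply_moves:
  deltas: [0,0,0,2,0,0,0,0,2,0,0,0,0,2,0]

```text
clock: 9.35
position: [0.5771, 0.12, 0.027]
ee_rot: [0.0, 1.0, 0.017, -0.0]
contact_force: [0.5, 0.3, -3.0]
width: 0.0095
gripper_force: 98.0
```

apply_moves:
  deltas: [0,0,0,2,0,0,0,0,2,0,0,0,0,2,0]

```text
clock: 9.6
position: [0.577, 0.12, 0.0249]
ee_rot: [0.0, 1.0, 0.017, -0.0]
contact_force: [0.0, -0.8, -2.8]
width: 0.01
gripper_force: 98.0
```

apply_moves:
  deltas: [0,0,0,-4,0,0,0,5,-4,0,0,0,12,-4,0,0,0,20,-4,0,0,0,28,-4,0,0,0,36,-4,0,0,0,44,-4,0,0,0,50,-4,0,0,0,55,-4,0,0,0,59,-4,0,0,0,63,-4,0,0,0,67,-4,0]

```text
clock: 10.6
position: [0.5794, 0.0528, 0.029]
ee_rot: [-0.0, 1.0, 0.017, -0.0]
contact_force: [0.2, 0.1, -2.4]
width: 0.0093
gripper_force: 98.1
```

apply_moves:
  deltas: [0,0,4,0,0,0,0,8,0,0,0,0,12,0,0,0,0,16,0,0,0,0,20,0,0,0,0,24,0,0,0,0,28,0,0,0,0,32,0,0,0,0,36,0,0,0,0,40,0,0,0,0,44,0,0,0,0,48,0,0]

```text
clock: 11.6
position: [0.5811, 0.0047, 0.029]
ee_rot: [0.0, 1.0, 0.017, 0.0]
contact_force: [0.0, 1.3, -3.2]
width: 0.0095
gripper_force: 98.0
```

apply_moves:
  deltas: [0,0,4,0,0,0,0,8,0,0,0,0,12,0,0,0,0,16,0,0,0,0,20,0,0,0,0,24,0,0,0,0,28,0,0,0,0,32,0,0,0,0,36,0,0,0,0,40,0,0,0,0,44,0,0,0,0,48,0,0]

```text
clock: 12.6
position: [0.5828, -0.0431, 0.029]
ee_rot: [-0.0, 1.0, 0.017, 0.0]
contact_force: [-0.5, 2.3, -3.2]
width: 0.0094
gripper_force: 98.0
```

```bash
cat >> h.py <<'E'
def cart(im,z=.02):
    f=im["frame"];hsv=cv2.cvtColor(f,cv2.COLOR_RGB2HSV)
    for d in place_of("carton1",im): print("net",np.round(d["point"],1),round(d["score"],2),np.round(ray(im,d["point"],0)*1000))
    c=((hsv[...,1]<90)&(hsv[...,2]>110)).astype(np.uint8)
    n,l,s,ce=cv2.connectedComponentsWithStats(c)
    for i in range(1,n):
        if 60<s[i,4]<3000:
            P=np.column_stack(np.where(l==i))[:,::-1]; W=np.array([ray(im,p,z)[:2] for p in P],np.float32)*1000
            m=W.mean(0)
            if 440<m[0]<720 and -300<m[1]<60: print("blob",np.round(ce[i]),s[i,4],np.round(m),[np.round(v,1) for v in cv2.minAreaRect(W)])
E
python3 - <<'E'
from h import *
st()
for n in("top","scene"):
    im=get_image(n);print(n);cart(im);save(im,"r_%s.png"%n)
E
```

```text
t 12.6 p [582.8 -43.1  29. ] yawy -88.01 F [-0.45  2.32 -3.22] M [0.35 0.05 0.  ] w 9.4 gf 98.0 q [-0.19  0.44  1.74  0.    0.96  1.34] zdir [ 0.  0. -1.]
top
net [324.2 214.6] 0.67 [511. -83.   0.]
net [325.7 194.2] 0.57 [557. -87.   0.]
blob [389. 135.] 515 [ 688. -227.] [array([ 689.1, -226.9]), array([ 28.9, 106.5]), np.float64(79.0)]
blob [299. 169.] 936 [610. -26.] [array([616.5, -28.4]), array([152.8,  50.5]), np.float64(2.1)]
blob [384. 191.] 611 [ 562. -212.] [array([ 563.1, -211.7]), array([113.7,  27.1]), np.float64(1.2)]
scene
net [176.4 194.5] 0.66 [615. -82.   0.]
net [162.2 204.6] 0.63 [658. -82.   0.]
net [209.6 123. ] 0.52 [ 377. -228.    0.]
net [195.8 182.4] 0.48 [557. -78.   0.]
blob [189. 197.] 2101 [607. -39.] [array([583.1, -55.1]), array([234.1, 115.6]), np.float64(1.7)]
```

The networks see all four cartons in a row at y≈-84 with the face at -59, still on the desk. I'll slide the row on.

apply_moves:
  deltas: [0,0,4,0,0,0,0,8,0,0,0,0,12,0,0,0,0,16,0,0,0,0,20,0,0,0,0,24,0,0,0,0,27,0,0,0,0,30,0,0,0,0,33,0,0,0,0,36,0,0,0,0,39,0,0,0,0,42,0,0]

```text
clock: 13.8
position: [0.5841, -0.0849, 0.029]
ee_rot: [-0.0, 1.0, 0.017, -0.0]
contact_force: [-0.1, 3.2, -0.6]
width: 0.0099
gripper_force: 98.2
```

apply_moves:
  deltas: [0,0,3,0,0,0,0,6,0,0,0,0,9,0,0,0,0,12,0,0,0,0,15,0,0,0,0,18,0,0,0,0,21,0,0,0,0,24,0,0,0,0,27,0,0,0,0,30,0,0,0,0,33,0,0,0,0,36,0,0]

```text
clock: 14.8
position: [0.5855, -0.1208, 0.0291]
ee_rot: [-0.0, 1.0, 0.017, 0.0]
contact_force: [1.0, 3.4, -1.0]
width: 0.0095
gripper_force: 98.3
```

apply_moves:
  deltas: [0,0,3,0,0,0,0,6,0,0,0,0,9,0,0,0,0,12,0,0,0,0,15,0,0,0,0,18,0,0,0,0,21,0,0,0,0,24,0,0,0,0,26,0,0,0,0,28,0,0,0,0,29,0,0,0,0,30,0,0]

```text
clock: 15.8
position: [0.5865, -0.1509, 0.0289]
ee_rot: [0.0, 1.0, 0.017, -0.0]
contact_force: [-0.1, 2.5, -0.7]
width: 0.0093
gripper_force: 98.1
```

Run:
```python
from h import *
st()
for n in("top","scene"):
    im=get_image(n);print(n);cart(im,.025);save(im,"r2_%s.png"%n)
```

```text
t 15.8 p [ 586.5 -150.9   28.9] yawy -88.01 F [-0.1   2.45 -0.71] M [0.4  0.05 0.03] w 9.3 gf 98.1 q [-0.37  0.47  1.69 -0.    0.99  1.17] zdir [-0. -0. -1.]
top
net [370.  146.1] 0.42 [ 667. -189.    0.]
net [372.2 192.7] 0.37 [ 561. -191.    0.]
blob [365. 145.] 214 [ 664. -172.] [array([ 652.7, -174.2]), array([94.7, 31.4]), np.float64(0.0)]
blob [346. 147.] 662 [ 659. -129.] [array([ 655.1, -130.5]), array([46.6, 81.5]), np.float64(88.8)]
blob [385. 164.] 553 [ 622. -214.] [array([ 623.7, -214.1]), array([ 27.3, 105.2]), np.float64(78.8)]
blob [349. 207.] 882 [ 527. -132.] [array([ 532.8, -135.5]), array([111. ,  47.8]), np.float64(2.0)]
blob [366. 197.] 82 [ 549. -170.] [array([ 546.6, -169.1]), array([11.1, 59.4]), np.float64(78.2)]
scene
net [134.6 181.5] 0.74 [ 660. -192.    0.]
net [206.9 127.8] 0.48 [ 397. -217.    0.]
net [150.7 170.6] 0.45 [ 610. -194.    0.]
net [180.9 152.3] 0.37 [ 513. -191.    0.]
net [358.9 293.6] 0.18 [531. 379.   0.]
blob [160. 174.] 1984 [ 608. -144.] [array([ 590.1, -159.1]), array([238.8, 121.8]), np.float64(1.8)]
```

apply_moves:
  deltas: [0,0,3,0,0,0,0,6,0,0,0,0,9,0,0,0,0,12,0,0,0,0,15,0,0,0,0,18,0,0,0,0,20,0,0,0,0,22,0,0,0,0,24,0,0,0,0,25,0,0,0,0,26,0,0,0,0,26,0,0]

```text
clock: 17.0
position: [0.5874, -0.1771, 0.029]
ee_rot: [0.0, 1.0, 0.017, -0.0]
contact_force: [-0.6, -0.5, -2.8]
width: 0.0098
gripper_force: 98.0
```

Run:
```python
from h import *
st()
for n in("top","scene"):
    im=get_image(n);print(n)
    for d in place_of("carton1",im): print("net",np.round(d["point"],1),round(d["score"],2),np.round(ray(im,d["point"],.003)*1000))
    save(im,"r3_%s.png"%n)
# LSD near plate/cartons
im=get_image("top")
gr=cv2.cvtColor(im["frame"],cv2.COLOR_RGB2GRAY)
for r in (150,165,175,190,205,215): print(r,gr[r,370:422])
```

```text
t 17.0 p [ 587.4 -177.1   29. ] yawy -88.01 F [-0.6  -0.51 -2.85] M [ 0.09  0.08 -0.02] w 9.8 gf 98.0 q [-0.41  0.48  1.67 -0.    0.99  1.13] zdir [-0. -0. -1.]
top
net [390.8 271.2] 0.64 [ 386. -226.    3.]
net [379.9 147.7] 0.55 [ 663. -211.    3.]
net [382.6 193.3] 0.48 [ 559. -214.    3.]
net [386.8 211.6] 0.43 [ 518. -222.    3.]
scene
net [129.9 178.5] 0.77 [ 663. -206.    3.]
net [171.6 149. ] 0.57 [ 524. -217.    3.]
net [208.5 125.1] 0.55 [ 388. -220.    3.]
net [141.9 165.3] 0.53 [ 615. -223.    3.]
150 [ 74  92 168 202 205 203 204 186 128  60  23  23  33  64 102 106  72  52
  53  56  56  57  53  44  38  36  33  39  63  84 102 117 126 134 141 143
 147 147 145 143 137 127 107  65  42  44  56  64  69  70  74  75]
165 [  8   7  10  11  10  10  13  23  31  31  25  29  52  58  80 119 111  77
  57  54  57  56  56  54  51  63  84 103 115 123 134 138 144 145 148 146
 145 136 132 119  94  61  51  50  50  50  44  47  46  41  40  39]
175 [  6   4  10  10  10   9  12  11  14   9  10  11  20  30  32  24  20  19
  29  43  58  59  62  65  81 100 113 123 134 137 143 146 147 145 145 139
 133 123 103  61  41  38  43  44  48  49  61  70  51  34  39  51]
190 [  4   6  19  26  25  16  25 103 193 196 171 151 148 146 153 169 161  89
  34  40  53  54  59  57  54  55  52  54  53  51  53  59  78  85  97 104
 114 112 108 104  99  95  85  72  40  27  35  40  39  35  33  36]
205 [199 202 189 110  64 107 190 198 180 185 191 195 194 172 106  57  56  66
  57  53  53  53  53  52  51  54  54  55  51  68 110 122 135 154 162 167
 162 164 162 160 162 160 157 157 144 131 157 170 170 168 168 168]
215 [197 200 193 146  83  78 144 197 189 110  53  50  54  52  52  51  52  53
  51  54  56  52  54  56  53  51  59  94 125 148 167 182 183 181 180 179
 177 176 174 173 172 167 130 110 144 158 158 157 159 160 162 160]
```

apply_moves:
  deltas: [0,0,1,0,0,0,0,2,0,0,0,0,3,0,0,0,0,4,0,0,0,0,5,0,0,0,0,6,0,0,0,0,7,0,0,0,0,8,0,0]

```text
clock: 17.92
position: [0.5877, -0.1849, 0.029]
ee_rot: [0.0, 1.0, 0.017, -0.0]
contact_force: [0.1, 2.0, -1.4]
width: 0.0098
gripper_force: 98.2
```

apply_moves:
  deltas: [0,0,0.5,0,0,0,0,1,0,0,0,0,1.5,0,0,0,0,2,0,0]

```text
clock: 18.25
position: [0.5877, -0.1868, 0.0289]
ee_rot: [0.0, 1.0, 0.017, -0.0]
contact_force: [0.1, 2.3, -1.5]
width: 0.0097
gripper_force: 98.2
```

Run:
```python
from h import *
st()
```

```text
t 18.25 p [ 587.7 -186.8   28.9] yawy -88.01 F [ 0.11  2.31 -1.5 ] M [ 0.43 -0.01 -0.02] w 9.7 gf 98.2 q [-0.42  0.48  1.66 -0.    1.    1.12] zdir [-0. -0. -1.]
```

apply_moves:
  deltas: [0,0,0.5,0,0,0,0,1,0,0,0,0,1.5,0,0,0,0,2,0,0]

```text
clock: 18.58
position: [0.5878, -0.1888, 0.029]
ee_rot: [0.0, 1.0, 0.017, -0.0]
contact_force: [0.1, 2.3, -1.4]
width: 0.0094
gripper_force: 98.1
```

apply_moves:
  deltas: [0,0,0.5,0,0,0,0,1,0,0,0,0,1.5,0,0]

```text
clock: 18.83
position: [0.5878, -0.1904, 0.0289]
ee_rot: [0.0, 1.0, 0.017, -0.0]
contact_force: [0.4, 1.4, -2.5]
width: 0.0094
gripper_force: 98.1
```

apply_moves:
  deltas: [0,0,0.5,0,0,0,0,1,0,0,0,0,1.5,0,0]

```text
clock: 19.08
position: [0.5879, -0.1919, 0.029]
ee_rot: [0.0, 1.0, 0.017, -0.0]
contact_force: [-0.8, 1.2, -2.9]
width: 0.0096
gripper_force: 98.0
```

apply_moves:
  deltas: [0,0,0.5,0,0,0,0,1,0,0,0,0,1.5,0,0]

```text
clock: 19.33
position: [0.588, -0.1934, 0.029]
ee_rot: [0.0, 1.0, 0.017, -0.0]
contact_force: [-0.2, 0.8, -2.9]
width: 0.0097
gripper_force: 98.0
```

apply_moves:
  deltas: [0,0,0.5,0,0,0,0,1,0,0,0,0,1.5,0,0]

```text
clock: 19.58
position: [0.588, -0.1949, 0.029]
ee_rot: [0.0, 1.0, 0.017, 0.0]
contact_force: [0.5, 1.0, -2.9]
width: 0.0095
gripper_force: 98.0
```

apply_moves:
  deltas: [0,0,0.5,0,0,0,0,1,0,0,0,0,1.5,0,0]

```text
clock: 19.83
position: [0.5881, -0.1964, 0.029]
ee_rot: [0.0, 1.0, 0.017, 0.0]
contact_force: [-0.0, 1.5, -2.5]
width: 0.0098
gripper_force: 98.0
```

apply_moves:
  deltas: [0,0,0.5,0,0,0,0,1,0,0,0,0,1.5,0,0]

```text
clock: 20.08
position: [0.5882, -0.1978, 0.029]
ee_rot: [0.0, 1.0, 0.017, 0.0]
contact_force: [-0.9, 1.7, -2.6]
width: 0.0095
gripper_force: 98.0
```

apply_moves:
  deltas: [0,0,0.5,0,0,0,0,1,0,0]

```text
clock: 20.25
position: [0.5882, -0.1988, 0.029]
ee_rot: [0.0, 1.0, 0.017, 0.0]
contact_force: [-0.1, 2.4, -2.9]
width: 0.0096
gripper_force: 98.0
```

Run:
```python
from h import *
st()
for n in("top","scene"):
    im=get_image(n);print(n)
    for d in place_of("carton1",im): print("net",np.round(d["point"],1),round(d["score"],2),np.round(ray(im,d["point"],.003)*1000))
    if n=="scene": cv2.imwrite("pics/x.png",cv2.cvtColor(cv2.resize(im["frame"][90:240,80:240],(640,600),interpolation=cv2.INTER_CUBIC),cv2.COLOR_RGB2BGR))
```

```text
t 20.25 p [ 588.2 -198.8   29. ] yawy -88.01 F [-0.07  2.43 -2.91] M [ 0.29  0.02 -0.05] w 9.6 gf 98.0 q [-0.44  0.49  1.65 -0.    1.    1.1 ] zdir [ 0. -0. -1.]
top
net [332.8 106.4] 0.7 [ 759. -106.    3.]
net [392.3 146.3] 0.68 [ 666. -239.    3.]
net [387.2 267.7] 0.67 [ 394. -219.    3.]
net [393.5 191.8] 0.63 [ 562. -238.    3.]
net [396.  212.7] 0.5 [ 515. -242.    3.]
scene
net [121.4 172.1] 0.6 [ 665. -240.    3.]
net [136.3 164.5] 0.55 [ 623. -236.    3.]
net [169.  145.2] 0.53 [ 519. -234.    3.]
net [206.7 127.1] 0.52 [ 397. -217.    3.]
```

apply_moves:
  deltas: [0,0,0.5,0,0,0,0,1,0,0]

```text
clock: 20.62
position: [0.5882, -0.1997, 0.029]
ee_rot: [-0.0, 1.0, 0.017, 0.0]
contact_force: [-0.8, 0.8, -2.8]
width: 0.0096
gripper_force: 98.0
```

apply_moves:
  deltas: [0,0,0.5,0,0,0,0,1,0,0]

```text
clock: 20.78
position: [0.5883, -0.2001, 0.0291]
ee_rot: [-0.001, 1.0, 0.017, 0.0]
contact_force: [-0.1, 4.8, -1.0]
width: 0.0096
gripper_force: 98.2
```

apply_moves:
  deltas: [0,0,0.2,0,0,0,0,0.2,0,0]

```text
clock: 20.95
position: [0.5882, -0.2001, 0.0291]
ee_rot: [-0.001, 1.0, 0.017, -0.0]
contact_force: [-0.0, 4.9, -1.0]
width: 0.0099
gripper_force: 98.2
```

Run:
```python
from h import *
st()
```

```text
t 20.95 p [ 588.2 -200.1   29.1] yawy -88.03 F [-0.04  4.95 -0.99] M [ 1.03 -0.05  0.03] w 9.9 gf 98.2 q [-0.44  0.49  1.65  0.    1.    1.1 ] zdir [-0.     0.001 -1.   ]
```

apply_moves:
  deltas: [0,0,0.3,0,0,0,0,0.5,0,0,0,0,0.5,0,0]

```text
clock: 21.2
position: [0.5882, -0.2001, 0.0291]
ee_rot: [-0.001, 1.0, 0.017, -0.0]
contact_force: [0.5, 6.2, -0.3]
width: 0.0096
gripper_force: 98.3
```

Run:
```python
from h import *
st()
```

```text
t 21.2 p [ 588.2 -200.1   29.1] yawy -88.04 F [ 0.54  6.16 -0.34] M [ 1.22 -0.04 -0.03] w 9.6 gf 98.3 q [-0.44  0.49  1.65  0.    1.    1.09] zdir [-0.     0.002 -1.   ]
```

apply_moves:
  deltas: [0,0,0.3,0,0,0,0,0.6,0,0,0,0,0.9,0,0,0,0,1.2,0,0,0,0,1.2,0,0,0,0,1.2,0,0]

```text
clock: 21.7
position: [0.5883, -0.2002, 0.0292]
ee_rot: [-0.002, 1.0, 0.017, -0.0]
contact_force: [0.7, 8.2, -0.3]
width: 0.0096
gripper_force: 98.5
```

Run:
```python
from h import *
st()
for n in("top","scene"):
    im=get_image(n)
    for d in place_of("carton1",im): print(n,np.round(d["point"],1),round(d["score"],2),np.round(ray(im,d["point"],.003)*1000))
```

```text
t 21.7 p [ 588.3 -200.2   29.2] yawy -88.06 F [ 0.72  8.21 -0.3 ] M [ 1.63 -0.06 -0.02] w 9.6 gf 98.5 q [-0.44  0.49  1.65  0.    1.01  1.09] zdir [-0.     0.004 -1.   ]
top [392.2 148.9] 0.65 [ 660. -239.    3.]
top [388.8 269.4] 0.61 [ 390. -222.    3.]
top [394.1 191.1] 0.54 [ 564. -240.    3.]
top [395.7 212.6] 0.4 [ 516. -242.    3.]
scene [205.8 125.9] 0.7 [ 395. -223.    3.]
scene [136.4 164.8] 0.66 [ 624. -235.    3.]
scene [167.4 145. ] 0.6 [ 521. -238.    3.]
scene [122.  173.4] 0.52 [ 667. -235.    3.]
```

apply_moves:
  deltas: [0,0,0,0,0.2,0,0,0,0,0.4,0,0,0,0,0.4]

```text
clock: 22.15
position: [0.5882, -0.2003, 0.0291]
ee_rot: [-0.002, 1.0, 0.014, -0.0]
contact_force: [1.2, 8.4, 1.3]
width: 0.0098
gripper_force: 98.5
```

Run:
```python
from h import *
st()
```

```text
t 22.15 p [ 588.2 -200.3   29.1] yawy -88.41 F [1.24 8.38 1.32] M [ 1.62 -0.13  0.26] w 9.8 gf 98.5 q [-0.44  0.49  1.65  0.    1.01  1.1 ] zdir [-0.     0.004 -1.   ]
```

apply_moves:
  deltas: [0,0,0,0,-0.2,0,0,0,0,-0.4,0,0,0,0,-0.6,0,0,0,0,-0.8,0,0,0,0,-0.8]

```text
clock: 22.57
position: [0.5882, -0.2002, 0.0291]
ee_rot: [-0.002, 1.0, 0.02, -0.0]
contact_force: [0.9, 8.1, -0.2]
width: 0.0097
gripper_force: 98.5
```

Run:
```python
from h import *
st()
```

```text
t 22.57 p [ 588.2 -200.2   29.1] yawy -87.7 F [ 0.88  8.07 -0.21] M [ 1.63 -0.09 -0.25] w 9.7 gf 98.5 q [-0.44  0.49  1.65  0.    1.01  1.09] zdir [-0.     0.004 -1.   ]
```

apply_moves:
  deltas: [0,0,0,0,0.2,0,0,0.2,0,0.4,0,0,0.4,0,0.4,0,0,0.6,0,0.4,0,0,0.6,0,0.4,0,0,0.6,0,0.4,0,0,0.6,0,0.4,0,0,0.6,0,0.4,0,0,0.6,0,0.4,0,0,0.6,0,0.4,0,0,0.6,0,0.4,0,0,0.6,0,0.4]

```text
clock: 23.57
position: [0.5882, -0.2003, 0.0291]
ee_rot: [-0.002, 1.0, 0.017, -0.0]
contact_force: [1.5, 10.0, 0.4]
width: 0.0094
gripper_force: 98.6
```

apply_moves:
  deltas: [0,0,0,0,0,0,0,0,0,0,0,0,0,0,0,0,0,0,0,0,0,0,0,0,0,0,0,0,0,0]

```text
clock: 24.07
position: [0.5882, -0.2003, 0.0291]
ee_rot: [-0.002, 1.0, 0.017, -0.0]
contact_force: [1.1, 10.1, 1.0]
width: 0.0092
gripper_force: 98.6
```

apply_moves:
  deltas: [0,0,-1,0,0,0,0,-2,0,0,0,0,-3,0,0,0,0,-4,0,0,0,0,-6,0,0,0,0,-9,0,0,0,0,-13,0,0,0,0,-18,0,0,0,0,-24,0,0,0,0,-31,0,0,0,0,-39,0,0,0,0,-47,0,0]

```text
clock: 25.07
position: [0.5866, -0.1554, 0.029]
ee_rot: [-0.0, 1.0, 0.017, -0.0]
contact_force: [-0.2, 0.2, -2.6]
width: 0.0097
gripper_force: 98.2
```

apply_moves:
  deltas: [0,0,-10,0,0,0,0,-25,0,0,0,0,-45,0,0,0,0,-70,0,0,0,0,-95,0,0,0,0,-120,0,0,0,0,-145,0,0,0,0,-170,0,0,0,0,-195,0,0,0,0,-215,0,0,0,0,-230,0,0,0,0,-240,0,0]

```text
clock: 26.07
position: [0.5776, 0.0864, 0.029]
ee_rot: [-0.0, 1.0, 0.018, -0.0]
contact_force: [-0.3, 0.5, -3.1]
width: 0.0097
gripper_force: 98.2
```

apply_moves:
  deltas: [0,0,0,0,0,0,0,0,2,0,0,0,0,4,0,0,0,0,4,0,0,0,0,4,0]

```text
clock: 26.48
position: [0.5782, 0.0826, 0.0247]
ee_rot: [0.0, 1.0, 0.017, -0.0]
contact_force: [-0.7, -0.3, -2.9]
width: 0.0094
gripper_force: 98.2
```

Run:
```python
from h import *
st()
for n in("top","scene"):
    im=get_image(n)
    for d in place_of("carton1",im): print(n,np.round(d["point"],1),round(d["score"],2),np.round(ray(im,d["point"],.003)*1000))
```

```text
t 26.48 p [578.2  82.6  24.7] yawy -88.08 F [-0.67 -0.25 -2.9 ] M [-0.03 -0.02 -0.05] w 9.4 gf 98.2 q [ 0.02  0.45  1.74 -0.    0.95  1.56] zdir [-0.001 -0.    -1.   ]
top [389.7 271.2] 0.97 [ 386. -224.    3.]
top [395.5 212. ] 0.92 [ 517. -241.    3.]
top [391.7 143.2] 0.89 [ 673. -238.    3.]
top [392.1 166.8] 0.87 [ 619. -237.    3.]
top [394.8 189.9] 0.85 [ 567. -241.    3.]
scene [157.6 153. ] 0.74 [ 559. -231.    3.]
scene [121.6 173.1] 0.7 [ 667. -237.    3.]
scene [208.4 126.6] 0.61 [ 392. -215.    3.]
scene [169.8 144.6] 0.55 [ 516. -234.    3.]
```

apply_moves:
  deltas: [0,0,0,0.5,0,0,0,0,1,0,0,0,0,1.5,0,0,0,0,1.5,0]

```text
clock: 27.02
position: [0.5783, 0.0836, 0.0234]
ee_rot: [0.0, 1.0, 0.017, -0.0]
contact_force: [0.5, 0.7, -2.3]
width: 0.0095
gripper_force: 98.2
```

apply_moves:
  deltas: [0,0,0,0.5,0,0,0,0,1,0,0,0,0,1,0]

```text
clock: 27.27
position: [0.5783, 0.0836, 0.0224]
ee_rot: [0.0, 1.0, 0.017, -0.0]
contact_force: [0.3, 0.3, -2.4]
width: 0.0095
gripper_force: 98.2
```

apply_moves:
  deltas: [0,0,0,0.5,0,0,0,0,1,0,0,0,0,1,0]

```text
clock: 27.52
position: [0.5784, 0.0837, 0.0218]
ee_rot: [0.0, 1.0, 0.017, 0.0]
contact_force: [-0.2, 0.7, -0.1]
width: 0.0098
gripper_force: 98.7
```

The desk is carrying the straightedge's weight, so I'll release it and lift away.

apply_moves:
  deltas: [20,0,0,0,0,30,0,0,0,0,60,0,0,0,0,85,0,0,0,0,85,0,0,0,0,85,0,0,0,0,85,0,0,0,0,85,0,0,0,0,85,0,0,0,0]
  squeeze: 20

```text
clock: 28.27
position: [0.5784, 0.0836, 0.0215]
ee_rot: [0.0, 1.0, 0.017, 0.0]
contact_force: [-0.4, -0.3, -0.5]
width: 0.085
gripper_force: 0.0
```

apply_moves:
  deltas: [85,0,0,-5,0,85,0,0,-20,0,85,0,0,-45,0,85,0,0,-75,0,85,0,0,-110,0,85,0,0,-145,0,85,0,0,-165,0,85,0,0,-170,0,85,0,0,-170,0]

```text
clock: 29.02
position: [0.5794, 0.0836, 0.1937]
ee_rot: [0.0, 1.0, 0.017, 0.002]
contact_force: [-0.6, -0.3, 0.4]
width: 0.0853
gripper_force: 0.0
```

Run:
```python
from h import *
st()
im=get_image("scene")
for q in("ruler","stapler","glue_stick","eraser"):
    for d in place_of(q,im)[:2]: print(q,np.round(d["point"],1),round(d["score"],2),np.round(ray(im,d["point"],0)*1000))
a=cv2.resize(im["frame"][130:230,90:220],(780,600),interpolation=cv2.INTER_CUBIC)
b=cv2.resize(im["frame"],(400,300))
cv2.imwrite("pics/fin.png",cv2.cvtColor(np.hstack([cv2.resize(a,(390,300)),b]),cv2.COLOR_RGB2BGR))
```

```text
t 29.02 p [579.4  83.6 193.7] yawy -88.01 F [-0.57 -0.28  0.41] M [-0.02  0.04 -0.01] w 85.3 gf 0.0 q [ 0.02  0.3   1.51 -0.    1.33  1.56] zdir [ 0.004  0.    -1.   ]
ruler [335.1 178. ] 0.63 [307. 164.   0.]
ruler [231.  223.1] 0.62 [584.  75.   0.]
glue_stick [238.9 210.2] 0.72 [546.  62.   0.]
eraser [123.4 174. ] 0.56 [ 664. -234.    0.]
eraser [241.1 156. ] 0.43 [412. -64.   0.]
```

View pics/fin.png

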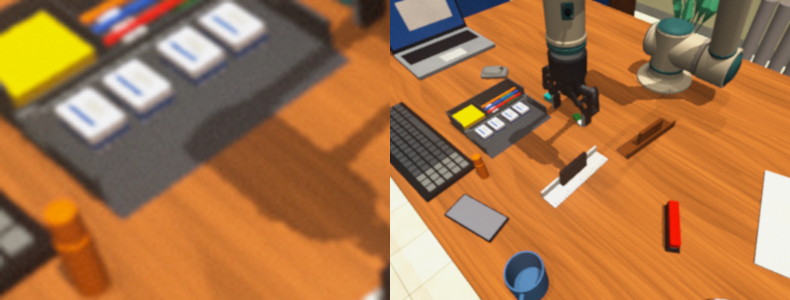

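The picture shows all four cartons in the bay against the grey plate (left panel, about (90,110) to (230,25)). The straightedge stands on the desk clear of the organiser. The stapler, glue stick and eraser are where they were.

```bash
python3 -c "
from rig import sign_off
print(sign_off())"
```

```text
the job is handed in; nothing more can be done
None
```

I handed the job in at about 29 s: the four cartons sit in a row against the grey stop plate after a steady push of about 10 N in all, the straightedge stands on the desk clear of the organiser, and the stapler, glue stick and eraser look unmoved in the last picture (the first grasp closed above the grip and had to be redone).

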